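# Click a pack counter's thumbwheel forward to red

## Task

The pack is full, so set the blue pack counter to red: with a fingertip, flick the front edge of its thumbwheel to the right (anticlockwise seen from above), click by click, until the red tooth stands at the black pointer, pausing for a moment at rest on the last click before red, and never going past it. Nothing is to be gripped, lifted or shoved along: the counter stays where it stands, and leave the green counter, its wheel and the goods round about alone.

Things in the scene. Friction and masses are not known exactly. Their poses are not given: they have to be found in the camera images.
- blue_counter: Blue desk counter, loose, about 1.3 kg, rubber feet. Origin: on the table under the wheel's upright axis. Own x axis: level, from the wheel's axis to the pointer; z up. Its front (-x) faces the robot within about 20 degrees. Base plate: 44 mm to the front of the origin, 76 mm to the back, 58 mm to each side; its top is 18 mm above the table.
- blue_pointer (a point): Tip of the black pointer, 46 mm behind the wheel's axis, 60 mm above the table (underside 56 mm). It sits on a blue post 50 mm wide, 57 to 73 mm behind the axis, top 69 mm above the table.
- blue_hub (a point): Centre of the blue counter's wheel, 41 mm above the table. The wheel is a flat star: grey hub, radius 25 mm, with six teeth (one red, five white) 60 degrees apart out to radius 52 mm, each 10 mm wide, 34 to 48 mm above the table. The gap between teeth is about 37 mm wide at radius 47 mm, open above, outside and below (16 mm down to the plate). A bearing of radius 24 mm carries the wheel.
- blue_red_tooth (a point): Tip of the red tooth of the blue counter, at mid-thickness, 52 mm from the wheel's axis.
- blue_wheel (a joint): Blue wheel's angle, rad, growing anticlockwise seen from above (front edge to the robot's right). 0 = red tooth at the pointer. It clicks at every multiple of 1.047 (60 degrees): one tooth then points to the pointer, one straight to the front; let go between clicks it snaps to the nearer one. About 1 to 2 N at a tooth turns it. Starts 2, 3 or 4 clicks before red (-2.09, -3.14 or -4.19).
- green_counter: The same counter with green plate and post. It is to be left alone. Origin and axes as for the blue one. Either counter may stand on the left or on the right. Clear acrylic racks with an upright sticker pack (to 125 mm high) stand between the two places, a wooden box (to 140 mm high) right of the right one; all fixed.
- green_wheel (a joint): Angle of the green counter's wheel, as for the blue one; it stays at its click, about -3.14.
- tape: Roll of washi tape with a pale top, 51 mm across, 18 mm high, lying flat; bystander. Origin at the centre of its underside.
- ink_pad: Black ink pad box with pale label, 69 x 86 x 21 mm; bystander. Origin at the centre of its underside.
- pink_box: Flat pink box, 68 x 100 x 18 mm; bystander. Origin at the centre of its underside.
- stamp: Small black pocket stamp standing upright, 23 x 23 x 68 mm; bystander. Origin at the centre of its underside.

How it is judged (in metres and radians):
On the way:
1. the blue wheel rests on the last click before red (value of joint blue_wheel between -1.25 and -0.85 rad and velocity of joint blue_wheel between -0.3 and 0.3 rad/s), for 0.2 s.
At the end, for the whole second after the job is handed in: The blue wheel rests in the click with the red tooth at the pointer (joint within 0.15 rad of 0); the blue counter stands flat within 25 mm of where it was; the green counter is within 20 mm and its wheel in the same click; the four bystanders are within 25 mm of where they were (value of joint blue_wheel between -0.15 and 0.15 rad and velocity of joint blue_wheel between -0.2 and 0.2 rad/s and distance of each of blue_counter, tape, ink_pad, pink_box, stamp from where it was at the start of the episode below 0.025 m and angle between blue_counter's own z axis and vertical below 0.05 rad and linear speed of blue_counter below 0.01 m/s and distance of green_counter from where it was at the start of the episode below 0.02 m and value of joint green_wheel between -3.4 and -2.9 rad); the robot touches nothing.
It fails at once if the blue wheel goes past red (value of joint blue_wheel above 0.6 rad).
It fails at once if the blue wheel is turned backwards beyond its farthest start (value of joint blue_wheel below -4.95 rad).
It fails at once if the blue counter is lifted, tipped or shoved away (height (world z) of blue_counter above 0.008 m or angle between blue_counter's own z axis and vertical above 0.15 rad or distance of blue_counter from where it was at the start of the episode above 0.03 m).
It fails at once if the green counter is moved or its wheel turned (distance of green_counter from where it was at the start of the episode above 0.025 m or value of joint green_wheel below -3.65 rad or value of joint green_wheel above -2.62 rad).
It fails at once if a bystander is moved or lifted (distance of any of tape, ink_pad, pink_box, stamp from where it was at the start of the episode above 0.03 m).
It also fails if it takes over 67 s, if anything falls off the work surface, if the arm or the gripper's body presses on something with over 40 N, if the wrist force passes 120 N, or if a joint passes its speed limit or range.

## Robot

A 6-joint arm with a two-finger parallel gripper is mounted at the origin on a cart in front of the work surface, level with it; the furniture and walls round the work are solid. World frame = base frame: x ahead of the robot, y to its left, z up, the work surface at z = 0. Lengths are in mm, angles in rad, forces in N, time in s.
With the tool pointing down it reaches from about 300 to 775 mm from the base axis. Payload 14.6 kg.
Tool frame: the origin (TCP) lies at the very end of the fingers, on their centre line; the grasp point (between the pads) lies manip.grasp_offset behind it (manip.grasp_offset is the distance from the TCP to the grasp point, in mm); z points along the fingers, y is the direction in which the jaws open and shut (so a half turn about z gives the same grasp; the last joint's range is limited). The gripper opens to 94 mm and grips with 3 to 60 N. Pads are 16 mm wide; open, the fingers measure 119 mm over their backs; the gripper's body (75 mm by 177 mm) begins 78 mm behind the grasp point.
Start: joints at [1.255, 0.3, 1.521, -0, 1.321, -0.067], TCP at [135.43, 533.055, 170.646] pointing down, gripper open.
Joint ranges: [-3.03, 3.03], [-0.79, 2.21], [0.23, 2.52], [-1.04, 4.18], [0, 3.07], [-2.55, 2.55]. Speed limits (rad/s): [2.22, 2.22, 2.57, 3.14, 3.14, 3.14].

## Interface

Orientations are given as [roll, pitch, yaw] about the fixed x, y, z axes, in that order (R = Rz(yaw) Ry(pitch) Rx(roll)).
In Python, from cell import manip gives the robot as it stands.
- The arm moves only by the tool send_rows, never from a script. Its argument "commands" is a list of rows, each a list of 2 entries, a list of its own where there are three numbers: the shift along the tool's x, y, z in m, then the turn about the tool's z in rad. A call has exactly 8 rows; each row is the pose to reach, as a shift and turn from the pose commanded when the call began, along the tool's axes at that moment; what a row does not reach only later rows make up. A row lasts 1/12 s, in which the tool goes at most 41.7 mm and 7.16 degrees, less where a joint would pass 70% of its speed; a pose out of reach is approached as far as the arm can. A call with a gripper value outside its range is refused whole. "hand" is the closure, from -1 (fully open) to 1 (shut), so that 0 is half open, set as the call begins (left out, the last holds). The fingers move at their own pace and stop on an object; "force" is the grip in N (left out, the last holds). Time passes only in rows, so rows that repeat a pose let the fingers close, or fill a call up. It gives the time, the measured TCP pose, the force and the opening at its end, in the units of the state.
- manip.read_state(): the state, without advancing time (a new reading comes with each control period).
- manip.camera(name): name is "scene" or "side" or "wrist"; returns the picture (400x640x3 uint8, red, green, blue); there is no depth.
- manip.camera_model(name): a dict with "K" (3x3 intrinsics, pixels), "eye" and "attitude" of the camera in the world; the wrist camera has in their place "mount" (4x4, takes a point from camera to tool coordinates, whose origin is the TCP and whose axes are the flange's). Camera axes: x right, y down, z forward; pixel columns grow to the right and rows downward; lengths in mm; the calibration is good to about 2 mm. A picture is of the moment at which its call begins: read the wrist's pose just before it. camera_model takes no time and is no camera call.
- manip.sign_off(): hands the job in, once; it reports no verdict.
The state is a dict: "clock": time; "joints": joint angles; "qd": joint speeds; "effort": joint torques, N m; "eef_pos": TCP position; "eef_rot": TCP orientation; "wrist_force": force on the tool from outside, world axes, zero at the start; "moment": the same for the moment, N m; "finger_gap": finger opening in mm.
Only numpy, scipy, OpenCV 4.12 (cv2) and the standard library are available. Lean on these libraries where they do the work, as an engineer would, in place of code of your own. Each camera call takes 0.05 s, during which the arm holds its last target.

## Working session

There is one attempt and no reset: what is moved stays moved. The work goes in short steps, Python scripts to look and compute and a tool call to move; the robot and the scene stay as the last step left them, time stands still between calls to the robot, and variables do not carry over. Pictures are saved under pics/ and viewed, and the job is handed in when it is done.

Besides the shell and the picture viewer there is one more tool, called after ">>>" by a JSON object that holds its "method" and its "body", one argument or row to a line. send_rows: Moves the arm, as the interface text tells. Its arguments: {"type":"object","properties":{"commands":{"type":"array","items":{"type":"array"}},"hand":{"type":"number"},"force":{"type":"number"}},"required":["commands"]}

```bash
mkdir -p pics; ls
python3 - <<'E'
from cell import manip
import cv2
print(manip.read_state(), manip.grasp_offset)
for n in ["scene","side","wrist"]:
    cv2.imwrite(f"pics/{n}0.png",manip.camera(n)[:,:,::-1]); print(n,manip.camera_model(n))
E
```

```text
pics
{'clock': 0.0, 'joints': array([ 1.25541791e+00,  3.00460726e-01,  1.52158620e+00, -7.46418972e-07,
        1.32066174e+00, -6.66071407e-02]), 'qd': array([ 0.00178671, -0.00043356, -0.00093524, -0.00035441, -0.00083592,
       -0.00280688]), 'effort': array([ 2.63911184e-03, -5.31801188e+01, -3.52747965e+01,  7.09198276e-02,
        2.42471328e-02, -9.14376483e-05]), 'eef_pos': array([135.332884  , 532.78714792, 170.08986583]), 'eef_rot': array([-3.14047906e+00, -7.35583482e-05,  2.89282152e+00]), 'wrist_force': array([-0.36047673,  0.29695215, -0.2331865 ]), 'moment': array([-0.0102216 ,  0.00259961, -0.00106502]), 'finger_gap': 94.18490536196728} 18.8
scene {'K': array([[389.22798553,   0.        , 320.4211214 ],
       [  0.        , 389.22798553, 198.41587146],
       [  0.        ,   0.        ,   1.        ]]), 'eye': array([ -46.81499409, -365.36331826,  819.82334121]), 'attitude': array([-2.36415135,  0.00662791, -0.85127108])}
side {'K': array([[379.53261875,   0.        , 323.3934183 ],
       [  0.        , 379.53261875, 199.34059404],
       [  0.        ,   0.        ,   1.        ]]), 'eye': array([513.78415037, 724.44323943, 673.37508368]), 'attitude': array([-2.32655818, -0.01682339,  3.11233802])}
wrist {'K': array([[324.24223512,   0.        , 320.23860284],
       [  0.        , 324.24223512, 204.89698436],
       [  0.        ,   0.        ,   1.        ]]), 'mount': array([[-5.30270165e-04, -9.61763468e-01, -2.73880905e-01,
         8.05391819e+01],
       [ 9.99999786e-01, -4.05292572e-04, -5.12903456e-04,
        -7.22302364e-01],
       [ 3.82289910e-04, -2.73881119e-01,  9.61763477e-01,
        -2.14546196e+02],
       [ 0.00000000e+00,  0.00000000e+00,  0.00000000e+00,
         1.00000000e+00]])}
```

View pics/scene0.png

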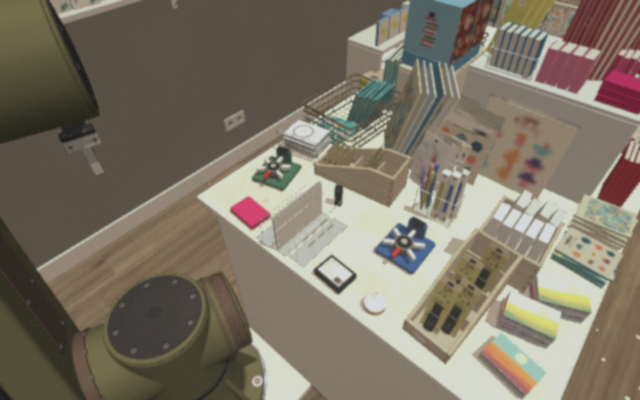

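View pics/side0.png

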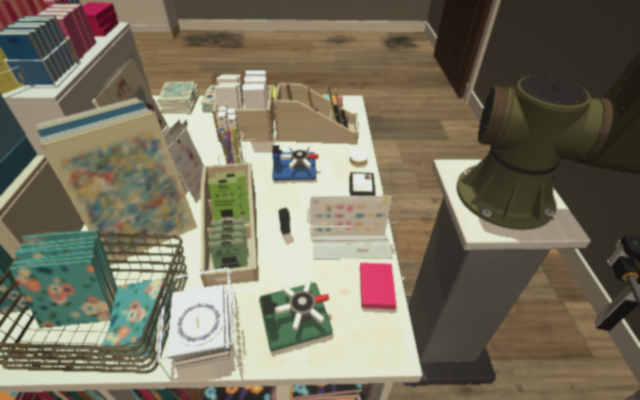

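View pics/wrist0.png

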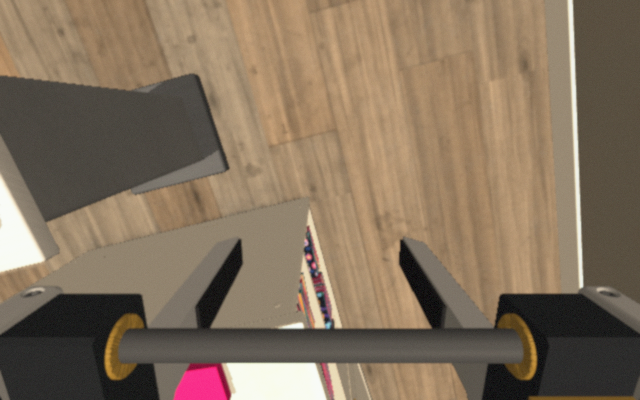

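The blue counter is the right-hand one, at about (405,245) in the scene view and (297,163) in the side view. I'll enlarge both.

Run:
```python
import cv2
a=cv2.imread('pics/scene0.png'); b=cv2.imread('pics/side0.png')
cv2.imwrite('pics/c1.png',cv2.resize(a[205:285,355:455],None,fx=8,fy=7.5*8/7.5*0.9375,interpolation=cv2.INTER_CUBIC)[:600])
cv2.imwrite('pics/c2.png',cv2.resize(b[135:195,250:350],None,fx=8,fy=8,interpolation=cv2.INTER_CUBIC))
```

```text
(no output)
```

View pics/c1.png

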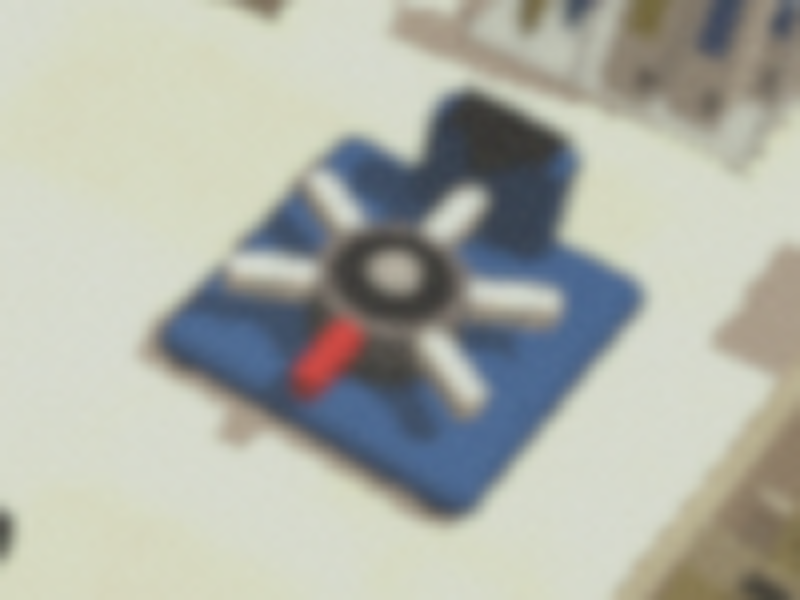

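View pics/c2.png

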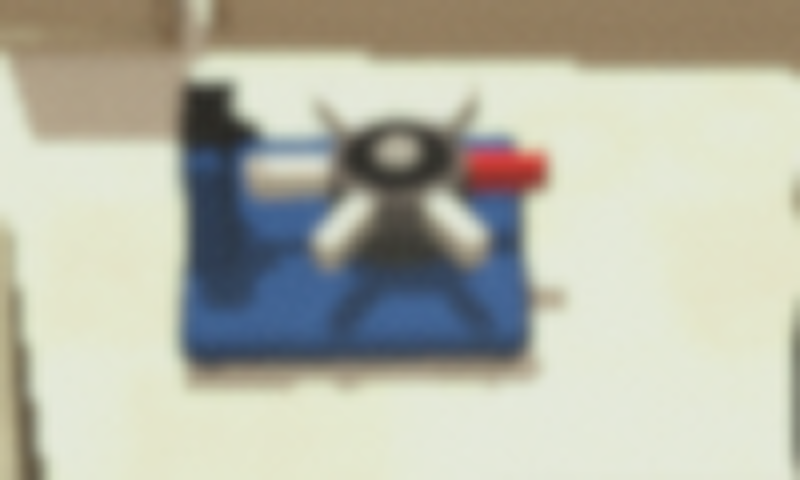

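```bash
cat > h.py <<'E'
from cell import manip
import numpy as np, cv2
from scipy.spatial.transform import Rotation as Ro
def ray(n,u,v,st=None):
    m=manip.camera_model(n); d=np.linalg.inv(m["K"])@[u,v,1]
    if n=="wrist":
        st=st or manip.read_state(); R=Ro.from_euler('xyz',st["eef_rot"]).as_matrix()
        M=m["mount"]; return R@M[:3,3]+st["eef_pos"], R@M[:3,:3]@d
    return m["eye"],Ro.from_euler('xyz',m["attitude"]).as_matrix()@d
def atz(r,z): o,d=r; return o+d*(z-o[2])/d[2]
def tri(*rs):
    A=0;b=0
    for o,d in rs:
        d=d/np.linalg.norm(d);P=np.eye(3)-np.outer(d,d);A=A+P;b=b+P@o
    x=np.linalg.solve(A,b); return x,[np.linalg.norm(np.cross(x-o,d/np.linalg.norm(d))) for o,d in rs]
E
python3 - <<'E'
from h import *
S=lambda x,y:ray('scene',355+x/8,205+y/7.5)
D=lambda x,y:ray('side',250+x/8,135+y/8)
np.set_printoptions(precision=1,suppress=True)
print('hubtop',tri(S(393,265),D(398,150)))
print('redtip',tri(S(305,383),D(546,168)))
for p in [(305,383),(470,400),(550,305),(478,200),(322,185),(240,270)]: print('S tip',atz(S(*p),45))
for p in [(546,168),(250,175),(330,255),(475,255)]: print('D tip',atz(D(*p),43))
for p in [(150,340),(455,515),(640,300)]: print('S base',atz(S(*p),10))
for p in [(190,355),(525,350)]: print('D base',atz(D(*p),9))
E
```

```text
hubtop (array([ 544. , -118.2,   51.4]), [np.float64(0.7824474617830243), np.float64(0.7824474617833258)])
redtip (array([ 493.1, -121.2,   41.1]), [np.float64(0.5745431079441238), np.float64(0.5745431079441563)])
S tip [ 491.  -122.5   45. ]
S tip [ 518.1 -164.    45. ]
S tip [ 567.5 -162.3   45. ]
S tip [ 591.8 -121.4   45. ]
S tip [564.6 -79.9  45. ]
S tip [516.6 -81.1  45. ]
D tip [ 492.7 -118.1   43. ]
D tip [ 594.1 -114.8   43. ]
D tip [565.4 -70.7  43. ]
D tip [517.2 -70.3  43. ]
S base [497.8 -63.8  10. ]
S base [ 501.2 -175.8   10. ]
S base [ 616.3 -174.1   10. ]
D base [613.5 -59.9   9. ]
D base [500.6 -61.5   9. ]
```

The red tooth points straight to the front, so the wheel is 3 clicks before red. The hub is at about (543,-118.5), yaw about +0.03. Next I'll check the obstacles around it and plan the approach.

```bash
cat >> h.py <<'E'
def plan(x,y,z,yaw):
    st=manip.read_state();R=Ro.from_euler('xyz',st["eef_rot"]).as_matrix()
    p=st["eef_pos"]
    dy=(yaw-st["eef_rot"][2]+np.pi)%(2*np.pi)-np.pi
    print('pos',p.round(1),'rot',st["eef_rot"].round(4),'shift_m',(R.T@(np.array([x,y,z])-p)/1000).round(4),'turn',round(-dy,3))
E
python3 - <<'E'
from h import *
np.set_printoptions(precision=1,suppress=True)
print('box near-left corner top S', atz(ray('scene',405,322),60),'far-left', atz(ray('scene',515,232),60))
for p in [(275,85),(275,137),(357,137),(357,118)]: print('boxside',atz(ray('side',*p),60))
print('rack',atz(ray('scene',345,232),20),[atz(ray('side',*p),20) for p in [(310,258),(395,258),(312,235)]], atz(ray('side',312,197),125))
print('tape',atz(ray('scene',374,303),18),'ink',atz(ray('scene',335,273),20))
plan(470,-98,170,np.pi/2+.025)
E
```

```text
box near-left corner top S [ 355.9 -240.2   60. ] far-left [ 743.2 -316.8   60. ]
boxside [ 634.5 -502.5   60. ]
boxside [ 614.5 -185.8   60. ]
boxside [ 380.6 -184.8   60. ]
boxside [ 371.  -287.4   60. ]
rack [490.3  25.5  20. ] [array([516.8, 215.6,  20. ]), array([332.8, 218.6,  20. ]), array([512. , 149.9,  20. ])] [511.5 135.5 125. ]
tape [ 371.2 -154.7   18. ] ink [374.  -36.6  20. ]
pos [135.4 532.8 170.2] rot [-3.1 -0.   2.9] shift_m [-0.5 -0.5  0. ] turn 1.297
```

Run:
```python
from h import *
np.set_printoptions(precision=4,suppress=True)
plan(462,-98,170,np.pi/2+.025)
```

```text
pos [135.4 532.8 170.2] rot [-3.1407 -0.      2.8928] shift_m [-0.4719 -0.531   0.0007] turn 1.297
```

>>> {"method": "send_rows", "body": {
  "commands": [
    [[-0.01,-0.011,0],0.03],
    [[-0.03,-0.034,0],0.08],
    [[-0.05,-0.056,0],0.13],
    [[-0.07,-0.079,0],0.19],
    [[-0.09,-0.101,0],0.25],
    [[-0.11,-0.124,0],0.31],
    [[-0.13,-0.146,0],0.37],
    [[-0.15,-0.169,0],0.43]
  ],
  "hand": 1,
  "force": 20
}}

```text
clock: 0.82
eef_pos: [239.5, 331.0, 170.5]
eef_rot: [-3.142, 0.0, 2.46]
wrist_force: [0.4, 0.6, 0.2]
finger_gap: 44.0
```

Run:
```python
from h import *
np.set_printoptions(precision=4,suppress=True)
plan(462,-98,170,np.pi/2+.025)
```

```text
pos [239.5 331.  170.5] rot [-3.1415  0.      2.4601] shift_m [-0.4431 -0.193   0.0006] turn 0.864
```

>>> {"method": "send_rows", "body": {
  "commands": [
    [[-0.025,-0.011,0],0.05],
    [[-0.05,-0.022,0],0.1],
    [[-0.078,-0.034,0],0.15],
    [[-0.106,-0.046,0],0.2],
    [[-0.134,-0.058,0],0.26],
    [[-0.162,-0.07,0],0.32],
    [[-0.19,-0.083,0],0.38],
    [[-0.218,-0.095,0],0.44]
  ]
}}

```text
clock: 1.48
eef_pos: [349.5, 120.0, 170.7]
eef_rot: [3.141, 0.0, 2.02]
wrist_force: [0.6, 0.4, 0.0]
finger_gap: 0.4
```

Run:
```python
from h import *
np.set_printoptions(precision=4,suppress=True)
plan(462,-98,170,np.pi/2+.025)
```

```text
pos [349.5 120.  170.7] rot [3.1414 0.0001 2.0199] shift_m [-0.2452  0.0067  0.0007] turn 0.424
```

>>> {"method": "send_rows", "body": {
  "commands": [
    [[-0.035,0.001,0],0.06],
    [[-0.07,0.002,0],0.12],
    [[-0.105,0.003,0],0.18],
    [[-0.14,0.004,0],0.24],
    [[-0.175,0.005,0],0.3],
    [[-0.21,0.006,0],0.36],
    [[-0.235,0.0067,0],0.42],
    [[-0.2452,0.0067,0],0.424]
  ]
}}

```text
clock: 2.15
eef_pos: [463.0, -98.6, 170.2]
eef_rot: [-3.141, 0.0, 1.593]
wrist_force: [-0.9, 0.8, 0.5]
finger_gap: 0.4
```

Run:
```python
from h import *
np.set_printoptions(precision=4,suppress=True)
plan(462,-98,38,np.pi/2+.025)
for n in ['wrist','side']: cv2.imwrite(f'pics/{n}1.png',manip.camera(n)[:,:,::-1])
```

```text
pos [463.  -98.6 170.2] rot [-3.141   0.0001  1.5935] shift_m [ 0.0007 -0.0009  0.1322] turn -0.002
```

View pics/wrist1.png

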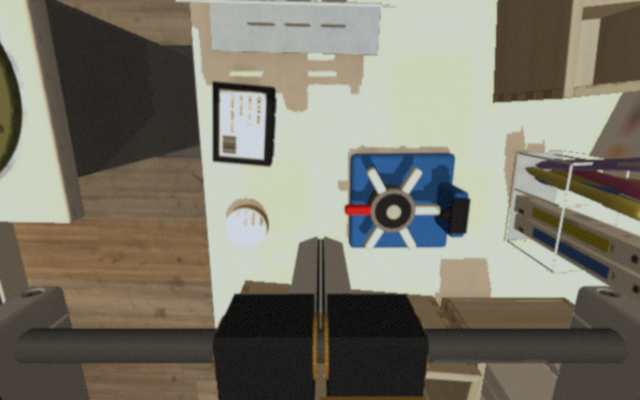

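View pics/side1.png

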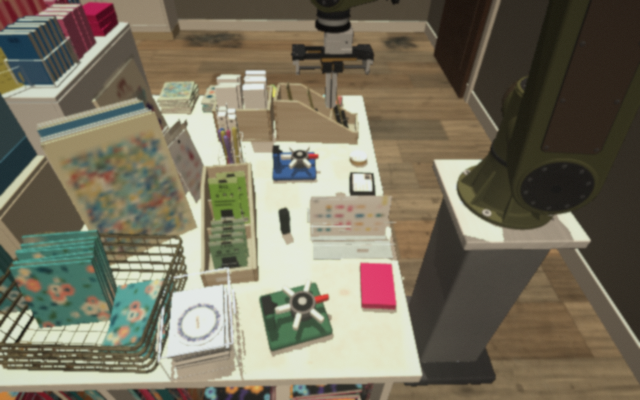

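Run:
```python
from h import *
np.set_printoptions(precision=1,suppress=True)
W=lambda x,y,z:atz(ray('wrist',x,y),z)
print('hub',W(394,211,51),'red',W(346,210,45),'back',W(439,210,45),'plate',W(350,154,18),W(349,247,18),W(455,154,18),'box edge',W(442,300,60))
im=cv2.imread('pics/wrist1.png');cv2.imwrite('pics/c3.png',cv2.resize(im[140:260,290:480],None,fx=4,fy=4,interpolation=cv2.INTER_CUBIC))
```

```text
hub [ 541.2 -117.3   51. ] red [ 490.1 -119.4   45. ] back [ 591.8 -116.6   45. ] plate [493.8 -61.6  18. ] [ 498.5 -174.5   18. ] [611.9 -58.3  18. ] box edge [ 602.9 -218.5   60. ]
```

View pics/c3.png

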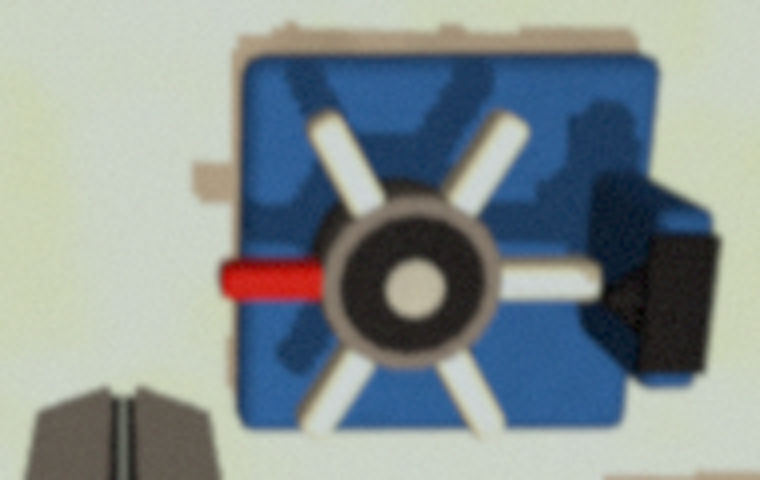

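>>> {"method": "send_rows", "body": {
  "commands": [
    [[0,0,0.015],0],
    [[0,0,0.035],0],
    [[0,0,0.055],0],
    [[0,0,0.075],0],
    [[0,0,0.095],0],
    [[0,0,0.115],0],
    [[0,0,0.128],0],
    [[0,0,0.132],0]
  ]
}}

```text
clock: 2.92
eef_pos: [460.9, -94.4, 37.0]
eef_rot: [-3.139, -0.001, 1.602]
wrist_force: [-0.4, -1.2, -0.5]
finger_gap: 0.4
```

Run:
```python
from h import *
np.set_printoptions(precision=4,suppress=True)
plan(491.5,-97,37,np.pi/2+.025)
for n in ['scene','side']: cv2.imwrite(f'pics/{n}2.png',manip.camera(n)[:,:,::-1])
a=cv2.imread('pics/scene2.png')[180:300,320:480];b=cv2.imread('pics/side2.png')[75:195,240:400]
cv2.imwrite('pics/c4.png',cv2.resize(np.hstack([a,b]),None,fx=2.5,fy=2.5,interpolation=cv2.INTER_CUBIC))
```

```text
pos [460.9 -94.4  37. ] rot [-3.1388 -0.001   1.6018] shift_m [-0.0036  0.0306 -0.0001] turn 0.006
```

View pics/c4.png

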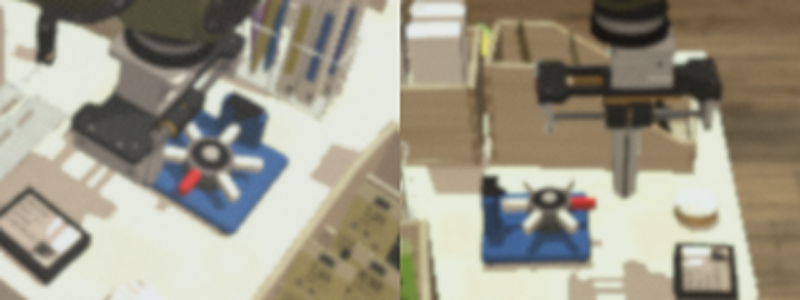

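Run:
```python
from h import *
np.set_printoptions(precision=4,suppress=True)
manip.camera('side'); plan(491.5,-97,37,np.pi/2+.025)
```

```text
pos [462.4 -95.4  39.3] rot [3.1412 0.     1.6005] shift_m [-0.0025  0.029   0.0023] turn 0.005
```

>>> {"method": "send_rows", "body": {
  "commands": [
    [[0,0.004,0.001],0],
    [[-0.001,0.009,0.002],0],
    [[-0.001,0.014,0.002],0],
    [[-0.001,0.019,0.002],0],
    [[-0.002,0.023,0.002],0],
    [[-0.002,0.027,0.002],0],
    [[-0.002,0.029,0.002],0],
    [[-0.002,0.029,0.002],0]
  ]
}}

```text
clock: 3.73
eef_pos: [491.7, -97.3, 36.6]
eef_rot: [-3.142, -0.0, 1.599]
wrist_force: [-1.2, 0.1, -0.5]
finger_gap: 0.4
```

Run:
```python
from h import *
np.set_printoptions(precision=4,suppress=True)
for n in ['side','wrist']: cv2.imwrite(f'pics/{n}3.png',manip.camera(n)[:,:,::-1])
plan(491.5,-142,37,np.pi/2+.025)
b=cv2.imread('pics/side3.png')[105:195,240:360]
cv2.imwrite('pics/c5.png',cv2.resize(b,None,fx=6,fy=6,interpolation=cv2.INTER_CUBIC))
```

```text
pos [491.3 -97.3  36.6] rot [-3.1414 -0.0001  1.5988] shift_m [-0.0447 -0.001  -0.0004] turn 0.003
```

View pics/c5.png

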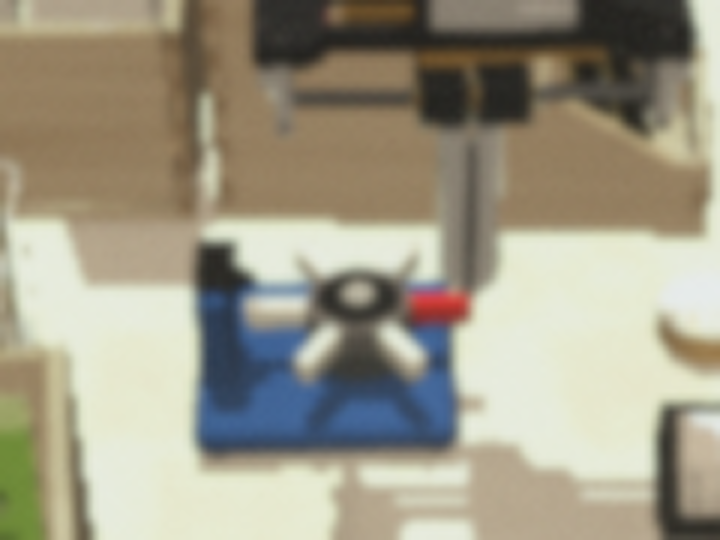

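View pics/wrist3.png

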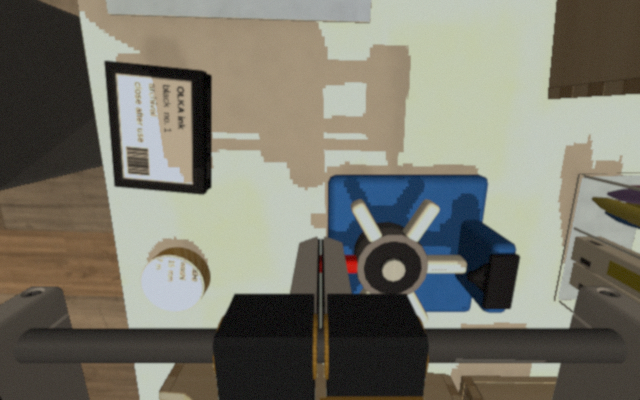

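Run:
```python
from h import *
m=manip.camera_model('side');R=Ro.from_euler('xyz',m['attitude']).as_matrix()
for p in [(491.3,-97.3,36.6),(491.3,-119,48),(490,-119,41),(541.5,-118,51)]:
    q=m['K']@(R.T@(np.array(p)-m['eye']));q=q[:2]/q[2];print(p,q.round(1),((q-[240,105])*6).round(0))
m=manip.camera_model('wrist');M=np.linalg.inv(m['mount'])
q=m['K']@(M@[0,0,0,1])[:3];print(q/q[2])
b=cv2.imread('pics/wrist3.png')[180:330,240:480]
cv2.imwrite('pics/c6.png',cv2.resize(b,None,fx=3.3,fy=3.3,interpolation=cv2.INTER_CUBIC))
```

```text
(491.3, -97.3, 36.6) [318.9 162.5] [473. 345.]
(491.3, -119, 48) [318.8 154.3] [473. 296.]
(490, -119, 41) [319.2 156.4] [475. 308.]
(541.5, -118, 51) [300.4 153.7] [363. 292.]
[321.57335548 229.71961843   1.        ]
```

View pics/c6.png

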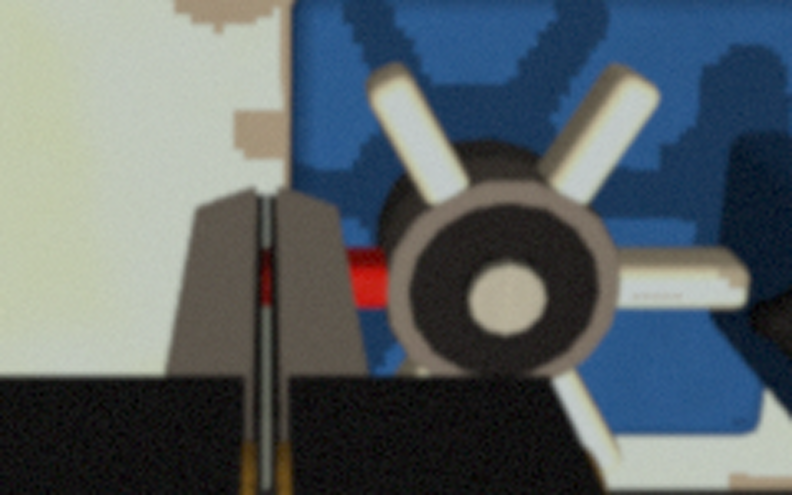

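Run:
```python
from h import *
m=manip.camera_model('side');R=Ro.from_euler('xyz',m['attitude']).as_matrix()
mw=manip.camera_model('wrist');M=np.linalg.inv(mw['mount'])
for h in [0,5,10,15,20,25,30]:
    o=[]
    for s in (8,-8):
        q=m['K']@(R.T@(np.array((491.3,-97.3+s,36.6+h))-m['eye']));q=q[:2]/q[2];o.append(((q-[240,105])*6).round(0))
        q=mw['K']@(M@[s,0,-h,1])[:3];o.append((q/q[2])[1].round(1))
    print(h,o)
```

```text
0 [array([474., 356.]), np.float64(218.9), array([473., 334.]), np.float64(240.3)]
5 [array([474., 347.]), np.float64(221.2), array([473., 325.]), np.float64(243.0)]
10 [array([474., 338.]), np.float64(223.6), array([473., 317.]), np.float64(245.9)]
15 [array([474., 329.]), np.float64(226.2), array([473., 308.]), np.float64(248.9)]
20 [array([474., 320.]), np.float64(228.8), array([473., 299.]), np.float64(252.0)]
25 [array([474., 311.]), np.float64(231.6), array([473., 290.]), np.float64(255.2)]
30 [array([474., 302.]), np.float64(234.5), array([474., 281.]), np.float64(258.6)]
```

Run:
```python
from h import *
b=cv2.imread('pics/side2.png')[110:180,290:370]
c=cv2.imread('pics/side1.png')[60:130,290:370]
cv2.imwrite('pics/c7.png',cv2.resize(np.hstack([b,c]),None,fx=5,fy=5,interpolation=cv2.INTER_CUBIC))
m=manip.camera_model('side');R=Ro.from_euler('xyz',m['attitude']).as_matrix()
for P,off in (((462.2,-95,38.5),(290,110)),((463,-98.6,170.2),(290,60))):
  for h in [0,10,20,30]:
    for s in (0,-8):
        q=m['K']@(R.T@(np.array(P)+[0,s,h]-m['eye']));q=q[:2]/q[2];print(h,s,((q-off)*5).round())
```

```text
0 0 [198. 262.]
0 -8 [197. 253.]
10 0 [199. 247.]
10 -8 [198. 238.]
20 0 [199. 232.]
20 -8 [198. 224.]
30 0 [200. 217.]
30 -8 [199. 208.]
0 0 [204. 298.]
0 -8 [203. 289.]
10 0 [204. 280.]
10 -8 [203. 271.]
20 0 [205. 262.]
20 -8 [204. 254.]
30 0 [205. 244.]
30 -8 [205. 236.]
```

View pics/c7.png

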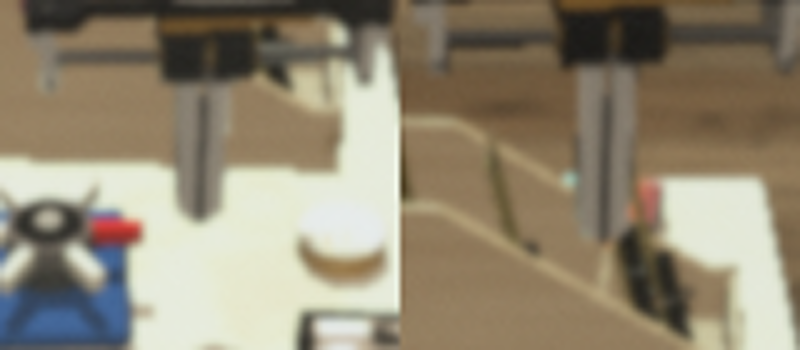

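The pictures show the visible fingertip ending about 30 mm above the reported TCP (side view: tip row 240 in the crop, where 298 is predicted). I'll test that with a small sideways push at this height.

>>> {"method": "send_rows", "body": {
  "commands": [
    [[-0.003,0,0],0],
    [[-0.006,0,0],0],
    [[-0.009,0,0],0],
    [[-0.012,0,0],0],
    [[-0.014,0,0],0],
    [[-0.016,0,0],0],
    [[-0.017,0,0],0],
    [[-0.017,0,0],0]
  ]
}}

```text
clock: 4.5
eef_pos: [491.9, -114.5, 36.6]
eef_rot: [3.142, 0.0, 1.599]
wrist_force: [0.5, -0.1, -0.6]
finger_gap: 0.5
```

Run:
```python
from h import *
np.set_printoptions(precision=4,suppress=True)
for n in ['side','wrist']: cv2.imwrite(f'pics/{n}4.png',manip.camera(n)[:,:,::-1])
plan(491.5,-142,37,np.pi/2+.025);print(manip.read_state()['wrist_force'])
b=cv2.imread('pics/side4.png')[120:190,260:350];w=cv2.imread('pics/wrist4.png')[160:300,280:460]
cv2.imwrite('pics/c8.png',np.hstack([cv2.resize(b,(400,311),interpolation=cv2.INTER_CUBIC),cv2.resize(w,(400,311),interpolation=cv2.INTER_CUBIC)]))
```

```text
pos [ 491.9 -114.3   36.6] rot [-3.1415 -0.0001  1.5987] shift_m [-0.0277 -0.0011 -0.0004] turn 0.003
[-0.5204  0.0441  0.3803]
```

View pics/c8.png

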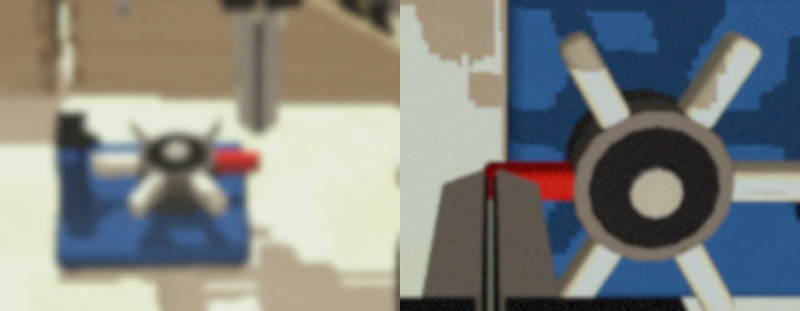

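Run:
```python
from h import *
np.set_printoptions(precision=1,suppress=True)
for v in (149,150,151):
  for wv in (235,237): print(v,wv,tri(ray('side',318,v),ray('wrist',320.5,wv)))
b=cv2.imread('pics/wrist4.png')[225:300,280:380]
cv2.imwrite('pics/c9.png',cv2.resize(b,(800,600),interpolation=cv2.INTER_CUBIC))
b=cv2.imread('pics/side4.png')[120:165,290:350]
cv2.imwrite('pics/c10.png',cv2.resize(b,(800,600),interpolation=cv2.INTER_CUBIC))
```

```text
149 235 (array([ 492.3, -102.4,   77.8]), [np.float64(1.5978450351297966), np.float64(1.5978450351297917)])
149 237 (array([ 492.3, -104.1,   76.6]), [np.float64(1.553259225060826), np.float64(1.5532592250608062)])
150 235 (array([ 492.3, -104.1,   73.3]), [np.float64(1.5389746434379297), np.float64(1.5389746434379648)])
150 237 (array([ 492.3, -105.9,   72. ]), [np.float64(1.4930994505747548), np.float64(1.4930994505747746)])
151 235 (array([ 492.3, -105.9,   68.7]), [np.float64(1.4795919306403456), np.float64(1.4795919306401066)])
151 237 (array([ 492.3, -107.7,   67.4]), [np.float64(1.4324096169257376), np.float64(1.4324096169256681)])
```

View pics/c9.png

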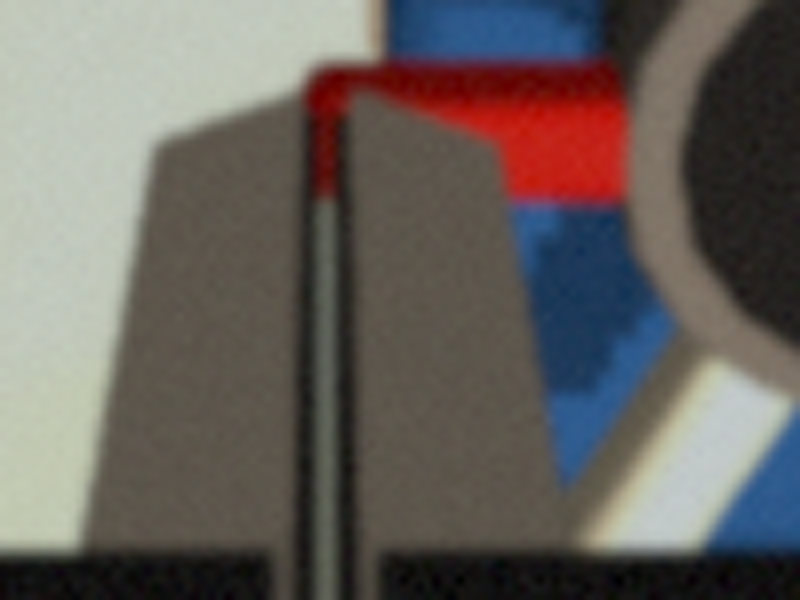

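View pics/c10.png

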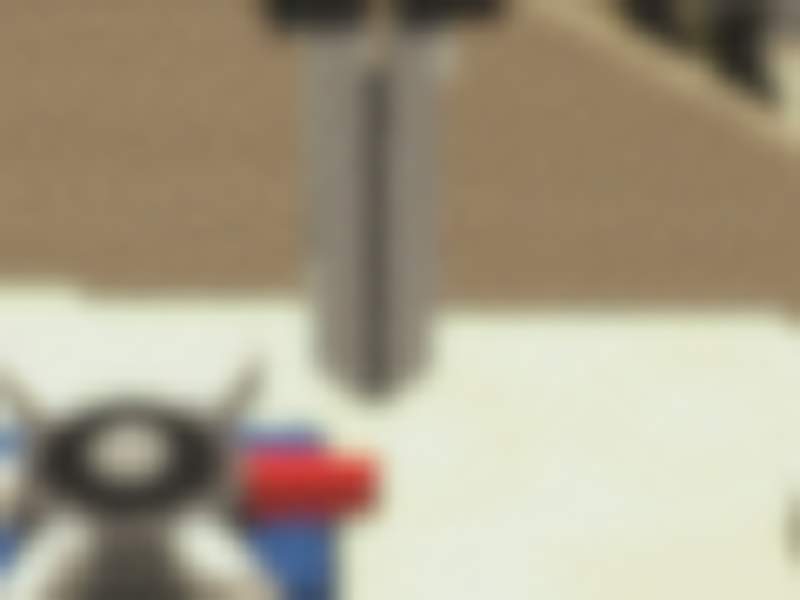

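The wheel did not move and no force showed, so the finger was above the tooth: the true tip is about 35 mm above the reported TCP (triangulated z about 72). I'll go back left, then lower about 38 mm so the tip sits at about z 33.

>>> {"method": "send_rows", "body": {
  "commands": [
    [[0.006,0,0],0],
    [[0.012,0,0],0],
    [[0.017,0,0.002],0],
    [[0.017,0,0.009],0],
    [[0.017,0,0.016],0],
    [[0.017,0,0.023],0],
    [[0.017,0,0.028],0],
    [[0.017,0,0.03],0]
  ]
}}

```text
clock: 5.27
eef_pos: [490.8, -97.3, 5.4]
eef_rot: [-3.14, -0.0, 1.599]
wrist_force: [-0.7, 0.4, -0.0]
finger_gap: 0.5
```

Run:
```python
from h import *
np.set_printoptions(precision=4,suppress=True)
for n in ['side','wrist']: cv2.imwrite(f'pics/{n}5.png',manip.camera(n)[:,:,::-1])
plan(491.5,-97,-2,np.pi/2+.025);print(manip.read_state()['wrist_force'])
b=cv2.imread('pics/side5.png')[120:180,270:350];w=cv2.imread('pics/wrist5.png')[160:300,280:460]
cv2.imwrite('pics/c11.png',np.hstack([cv2.resize(b,(400,300),interpolation=cv2.INTER_CUBIC),cv2.resize(w,(400,300),interpolation=cv2.INTER_CUBIC)]))
```

```text
pos [491.1 -97.4   6.1] rot [-3.1406 -0.0003  1.5986] shift_m [0.0004 0.0004 0.0081] turn 0.003
[-0.6746  0.2653  0.1763]
```

View pics/c11.png

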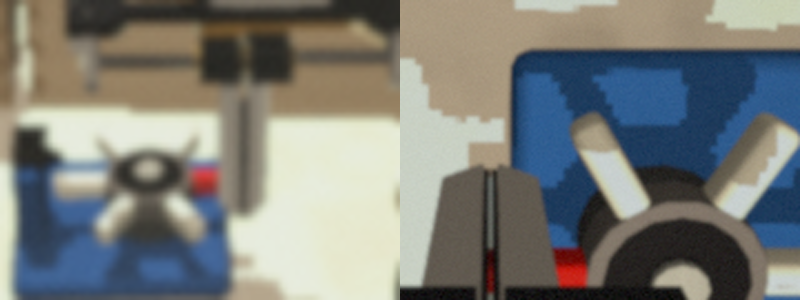

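>>> {"method": "send_rows", "body": {
  "commands": [
    [[0,0,0.003],0],
    [[0,0,0.006],0],
    [[0,0,0.009],0],
    [[-0.003,0,0.009],0],
    [[-0.006,0,0.009],0],
    [[-0.009,0,0.009],0],
    [[-0.012,0,0.009],0],
    [[-0.015,0,0.009],0]
  ]
}}

```text
clock: 6.03
eef_pos: [491.6, -112.5, -2.3]
eef_rot: [-3.141, -0.0, 1.599]
wrist_force: [-2.0, 2.2, 0.9]
finger_gap: 0.4
```

```bash
cat > look.py <<'E'
from h import *
import sys
k=sys.argv[1]
np.set_printoptions(precision=4,suppress=True)
for n in ['side','scene']: cv2.imwrite(f'pics/{n}_{k}.png',manip.camera(n)[:,:,::-1])
plan(491.5,-138,-3,np.pi/2+.025);s=manip.read_state();print(s['wrist_force'],s['clock'])
b=cv2.imread(f'pics/side_{k}.png')[120:180,270:350];w=cv2.imread(f'pics/scene_{k}.png')[205:280,355:455]
cv2.imwrite(f'pics/v_{k}.png',np.hstack([cv2.resize(b,(400,300),interpolation=cv2.INTER_CUBIC),cv2.resize(w,(400,300),interpolation=cv2.INTER_CUBIC)]))
E
python3 look.py 6
```

```text
pos [ 491.9 -112.8   -2.3] rot [3.1414 0.0002 1.5983] shift_m [-0.0252 -0.0011  0.0007] turn 0.003
[-0.396   0.8303  0.1332] 6.1333
```

View pics/v_6.png

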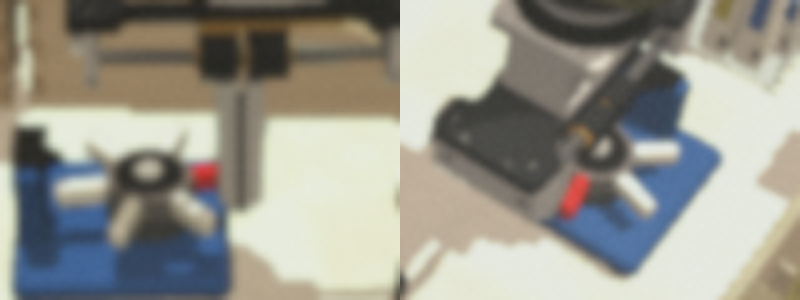

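The wheel is turning: the teeth have moved a few degrees and about 1–2 N shows. I'll continue the first click gently.

>>> {"method": "send_rows", "body": {
  "commands": [
    [[-0.003,0,0],0],
    [[-0.006,0,0],0],
    [[-0.009,0,0],0],
    [[-0.012,0,0],0],
    [[-0.015,0,0],0],
    [[-0.018,0,0],0],
    [[-0.021,0,0],0],
    [[-0.024,0,0],0]
  ]
}}

```text
clock: 6.8
eef_pos: [492.5, -136.8, -2.3]
eef_rot: [3.142, 0.0, 1.599]
wrist_force: [-0.0, -0.3, -0.1]
finger_gap: 0.2
```

```bash
python3 look.py 7
```

```text
pos [ 492.5 -136.9   -2.4] rot [-3.1416  0.0002  1.5983] shift_m [-0.0011 -0.001   0.0006] turn 0.002
[ 0.3198  0.4285 -0.5256] 6.9
```

View pics/v_7.png

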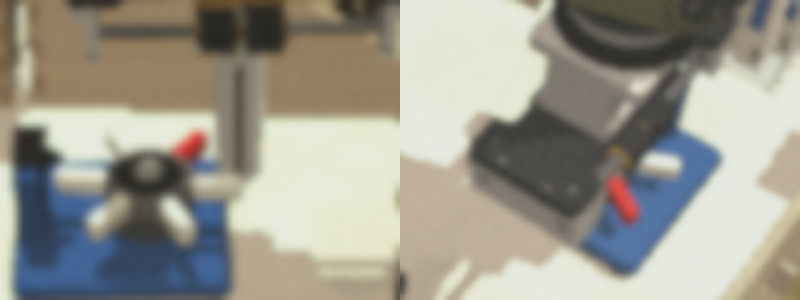

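First click done: the red tooth now points front-right and the next white tooth straight to the front. Now I'll withdraw outward, go left and back in.

>>> {"method": "send_rows", "body": {
  "commands": [
    [[0,-0.013,0],0],
    [[0,-0.026,0],0],
    [[0,-0.028,0],0],
    [[0.013,-0.028,0],0],
    [[0.026,-0.028,0],0],
    [[0.039,-0.028,0],0],
    [[0.04,-0.016,0],0],
    [[0.04,-0.006,0],0]
  ]
}}

```text
clock: 7.57
eef_pos: [486.3, -95.8, -2.0]
eef_rot: [3.141, 0.0, 1.6]
wrist_force: [0.6, 0.2, 0.0]
finger_gap: 0.7
```

>>> {"method": "send_rows", "body": {
  "commands": [
    [[0,0.005,0],0],
    [[0,0.005,0],0],
    [[-0.003,0.005,0],0],
    [[-0.006,0.005,0],0],
    [[-0.009,0.005,0],0],
    [[-0.012,0.005,0],0],
    [[-0.015,0.005,0],0],
    [[-0.018,0.005,0],0]
  ]
}}

```text
clock: 8.23
eef_pos: [490.5, -114.5, -2.4]
eef_rot: [-3.141, -0.0, 1.599]
wrist_force: [-0.7, 2.4, 2.1]
finger_gap: 0.6
```

```bash
python3 look.py 8
```

```text
pos [ 490.8 -114.9   -2.4] rot [3.1415 0.0002 1.5983] shift_m [-0.0231  0.      0.0007] turn 0.003
[-1.1642  0.7024 -0.5705] 8.3333
```

View pics/v_8.png

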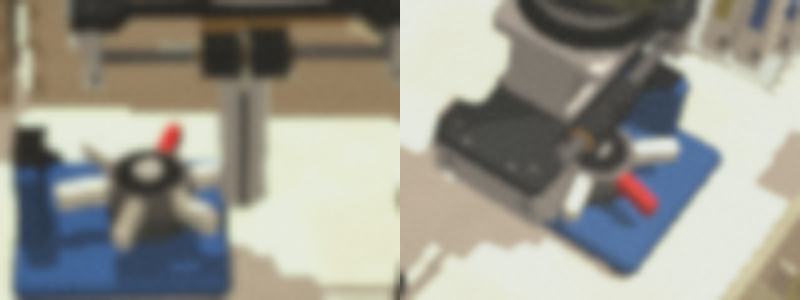

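The wheel is engaged again. I'll push the second click.

>>> {"method": "send_rows", "body": {
  "commands": [
    [[-0.003,0,0],0],
    [[-0.006,0,0],0],
    [[-0.009,0,0],0],
    [[-0.012,0,0],0],
    [[-0.015,0,0],0],
    [[-0.018,0,0],0],
    [[-0.021,0,0],0],
    [[-0.022,0,0],0]
  ]
}}

```text
clock: 9.0
eef_pos: [491.5, -136.9, -2.4]
eef_rot: [3.142, 0.0, 1.598]
wrist_force: [0.0, -0.0, 0.3]
finger_gap: 0.7
```

```bash
python3 look.py 9
```

```text
pos [ 491.5 -136.6   -2.4] rot [-3.1416  0.0001  1.5985] shift_m [-0.0014 -0.      0.0006] turn 0.003
[ 0.1306 -0.1501 -0.7746] 9.1
```

View pics/v_9.png

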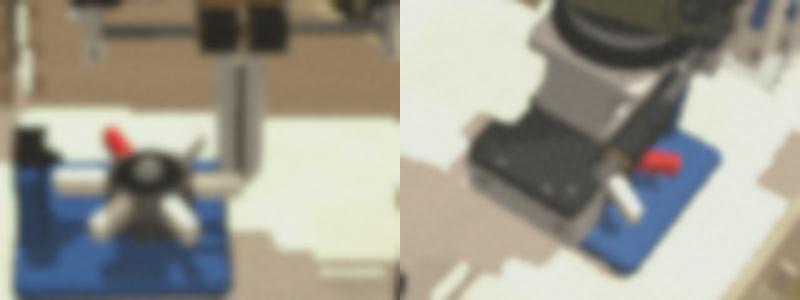

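The wheel is on the last click before red, with the red tooth back-right. I'll withdraw and reposition, then hold for more than 0.5 s so the wheel rests untouched.

>>> {"method": "send_rows", "body": {
  "commands": [
    [[0,-0.013,0],0],
    [[0,-0.026,0],0],
    [[0,-0.028,0],0],
    [[0,-0.028,0],0],
    [[0,-0.028,0],0],
    [[0,-0.028,0],0],
    [[0,-0.028,0],0],
    [[0,-0.028,0],0]
  ]
}}

```text
clock: 9.77
eef_pos: [463.8, -137.1, -2.4]
eef_rot: [3.142, 0.0, 1.599]
wrist_force: [-0.6, 0.3, 0.3]
finger_gap: 0.5
```

```bash
python3 look.py 10
python3 - <<'E'
from h import *
cv2.imwrite('pics/wrist10.png',manip.camera('wrist')[:,:,::-1])
E
```

```text
pos [ 463.7 -137.1   -2.4] rot [-3.1416  0.      1.5989] shift_m [-0.0017  0.0278  0.0006] turn 0.003
[ 0.1229 -0.8576  0.2053] 9.8667
```

View pics/wrist10.png

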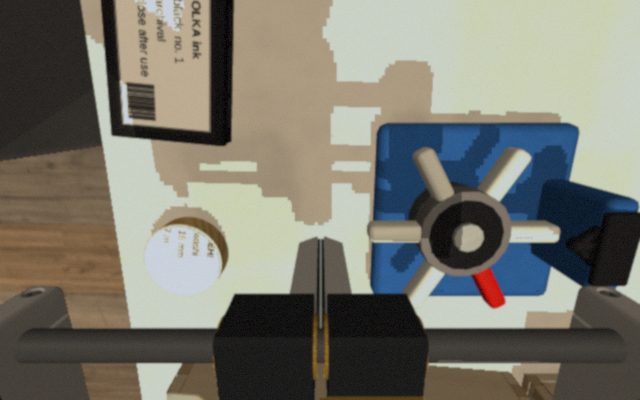

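The wheel rests on the last click, free of the finger, with the red tooth at (490,287), one step before the pointer. I'll start the last flick.

>>> {"method": "send_rows", "body": {
  "commands": [
    [[0.013,0,0],0],
    [[0.026,0,0],0],
    [[0.039,0,0],0],
    [[0.04,0.01,0],0],
    [[0.04,0.02,0],0],
    [[0.04,0.028,0],0],
    [[0.04,0.028,0],0],
    [[0.037,0.028,0],0]
  ]
}}

```text
clock: 10.58
eef_pos: [490.3, -99.2, -2.6]
eef_rot: [-3.141, -0.0, 1.599]
wrist_force: [-0.9, -0.0, 0.8]
finger_gap: 0.3
```

>>> {"method": "send_rows", "body": {
  "commands": [
    [[-0.003,0,0],0],
    [[-0.006,0,0],0],
    [[-0.009,0,0],0],
    [[-0.012,0,0],0],
    [[-0.014,0,0],0],
    [[-0.016,0,0],0],
    [[-0.018,0,0],0],
    [[-0.02,0,0],0]
  ]
}}

```text
clock: 11.25
eef_pos: [491.1, -119.5, -2.3]
eef_rot: [3.141, -0.0, 1.599]
wrist_force: [1.0, 2.0, -0.5]
finger_gap: 0.3
```

>>> {"method": "send_rows", "body": {
  "commands": [
    [[-0.002,0,0],0],
    [[-0.004,0,0],0],
    [[-0.006,0,0],0],
    [[-0.008,0,0],0],
    [[-0.01,0,0],0],
    [[-0.012,0,0],0],
    [[-0.014,0,0],0],
    [[-0.016,0,0],0]
  ]
}}

```text
clock: 11.92
eef_pos: [491.4, -135.7, -2.3]
eef_rot: [3.142, 0.0, 1.599]
wrist_force: [-0.0, -0.1, 0.6]
finger_gap: 0.4
```

```bash
python3 look.py 11
```

```text
pos [ 491.5 -135.7   -2.4] rot [-3.1416  0.0001  1.5985] shift_m [-0.0023 -0.      0.0006] turn 0.003
[-0.1714 -0.0542  0.6058] 12.0167
```

View pics/v_11.png

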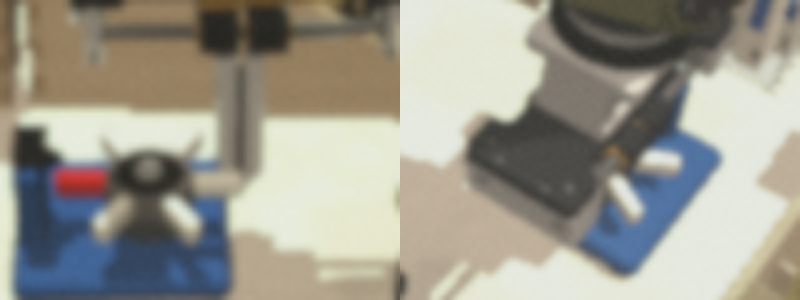

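The red tooth is at the pointer. I'll withdraw outward, then up.

>>> {"method": "send_rows", "body": {
  "commands": [
    [[0,-0.01,0],0],
    [[0,-0.02,0],0],
    [[0,-0.03,0],0],
    [[0,-0.03,0],0],
    [[0,-0.03,-0.02],0],
    [[0,-0.03,-0.05],0],
    [[0,-0.03,-0.08],0],
    [[0,-0.03,-0.11],0]
  ]
}}

```text
clock: 12.68
eef_pos: [461.7, -136.1, 109.1]
eef_rot: [-3.142, -0.0, 1.599]
wrist_force: [-0.5, -0.2, 0.5]
finger_gap: 0.6
```

>>> {"method": "send_rows", "body": {
  "commands": [
    [[0,0,-0.03],0],
    [[0,0,-0.05],0],
    [[0,0,-0.06],0],
    [[0,0,-0.06],0],
    [[0,0,-0.06],0],
    [[0,0,-0.06],0],
    [[0,0,-0.06],0],
    [[0,0,-0.06],0]
  ]
}}

```text
clock: 13.35
eef_pos: [461.1, -136.0, 166.6]
eef_rot: [-3.14, -0.001, 1.599]
wrist_force: [-0.3, 0.3, -0.7]
finger_gap: 0.4
```

```bash
python3 look.py 12
python3 - <<'E'
from h import *
cv2.imwrite('pics/wrist12.png',manip.camera('wrist')[:,:,::-1])
np.set_printoptions(precision=1,suppress=True)
a=cv2.imread('pics/side0.png');b=cv2.imread('pics/side_12.png')
cv2.imwrite('pics/cmp.png',np.hstack([cv2.resize(x[130:330,240:420],(400,444)) for x in (a,b)]))
E
```

```text
pos [ 461.3 -136.1  167. ] rot [-3.1406 -0.0004  1.5988] shift_m [-0.0028  0.0303  0.17  ] turn 0.003
[-0.0266 -1.0852 -0.632 ] 13.45
```

View pics/wrist12.png

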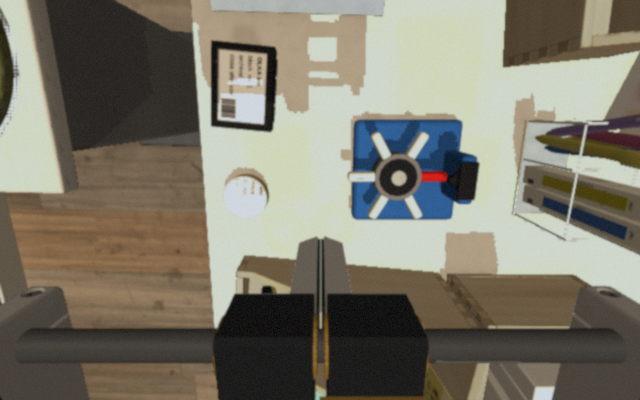

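View pics/cmp.png

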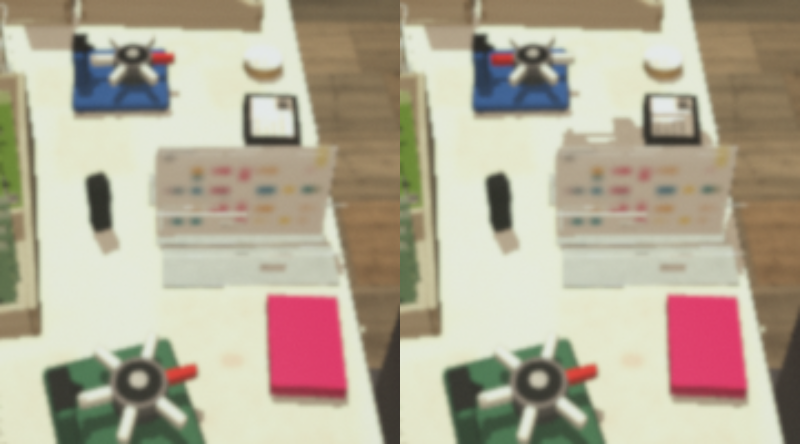

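The red tooth is at the pointer ((432,177), pointing to (460,177)), nothing else has moved, and the arm is clear.

```bash
python3 -c "
from cell import manip
print(manip.sign_off())"
```

```text
the job is handed in; nothing more can be done
None
```

The blue counter now reads red. I flicked the wheel right three times with the closed fingertip, and the red tooth stands at the black pointer. Before the last flick the wheel rested untouched on the click before red for about 0.7 s. I handed the job in at about 13.5 s on the robot's clock; no verdict was reported.

- **Last checks:** The final wrist picture shows the red tooth at the pointer. Comparing the first and last side views by eye, the blue counter, the green counter and its wheel, and all four bystanders show no visible shift. Where I read it, the wrist force stayed at a few newtons, and the arm was clear of everything at the end.
- **What disagreed:** The real fingertip ends about 35 mm short of the reported tool tip. My first trial push therefore passed over the tooth without touching it. I worked out the offset from the pictures and lowered the tool to match.

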